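# Hold the portion gate open over a ramekin

### The job

Stand the white ramekin upright on the table under the outlet of the steel portion doser's chute, with the outlet over the inside of the dish, and let go of it. Only then pull the doser's black spring-return handle out until its red pointer stands on the yellow mark, and finish while still holding it there with the fingers. Leave the pepper mill, salt pot and kitchen timer standing where they are, and do not shift the yellow mark.

Things in the scene. Friction and masses are not known exactly. Their poses are not given: they have to be found in the camera images.
- doser: Steel portion doser, fixed. Origin: centre of its underside, on the table. Housing 100 mm along its x, 110 along its y, top at 138 mm (lid knob 145), foot 116 x 126 x 10 mm. Its front is its own -x (towards the robot, turned up to 0.25 rad); its left, own +y, carries the slide and an aluminium scale plate (x -60 to -15, y 50 to 195 mm, top at 82 mm).
- outlet (a point): Centre of the chute's round outlet, on the doser's own x axis, 115 mm before its origin (65 mm before the front face), 58 mm above the table. The chute is 16 mm wide, ends 7 mm beyond this point and rises to about 85 mm high at the housing.
- gate_slide: Spring-return slide with black handle; pulls out along the doser's +y, at most 75 mm; 5 N at first, +1.2 N per cm. Handle: upright block 50 mm along the doser's x, 12 along its y, bare sides 107 to 145 mm above the table. Origin in the block's middle, 98 mm above the table, axes as the doser's; shut, it is 100 mm from the doser's origin, 39 mm clear between block and housing.
- pull_top (a point): Centre of the top face of the black handle, 145 mm above the table; moves with the slide.
- pointer (a point): Tip of the red pointer (a 4 mm wide red bar) that sticks out of the handle's foot towards the doser's front, over the edge of the scale plate; moves with the slide and sits at the same y, in the doser's frame, as the handle's centre.
- mark (a point): Centre of the top of the yellow mark, a block 12 mm wide along the doser's y on the front edge of the scale plate, 88 mm above the table; axes as the doser's. It is set anywhere from 25 to 58 mm beyond the shut pointer, along the doser's +y. Stiff but it can be shoved: keep off it.
- ramekin: White round ramekin, 72 mm across, 45 mm high, open at the top; inside about 54 mm across, wall about 9 mm thick, 0.14 kg. Origin: centre of its underside. It can be pinched by its wall from above, one finger inside.
- pepper_mill: Wooden pepper mill with a crank, 56 x 80 mm, 152 mm high, standing. Origin: centre of its underside. Leave alone.
- salt_pot: Steel salt pot with lid, 116 x 96 mm, 86 mm high. Origin: centre of its underside. Leave alone.
- kitchen_timer: White round kitchen timer with black grip, 74 mm across, 50 mm high. Origin: centre of its underside. Leave alone.
Mind the look-alikes: they are no part of the job. What is shaped like the ramekin but pink is not meant.

How it is judged (in metres and radians):
On the way, in this order (a step that is already met when the one before it is completed fails the run):
1. the ramekin stands under the outlet and is let go (horizontal distance between ramekin and outlet below 0.022 m and height (world z) of ramekin below 0.004 m and angle between ramekin's own z axis and vertical below 0.1 rad and contact force between the fingers and ramekin below 0.2 N), for 0.2 s.
2. the handle is held with the fingers so that the pointer stands on the yellow mark (y of pointer in the frame of mark between -0.006 and 0.006 m and contact force between the fingers and gate_slide above 2 N), for 0.5 s.
At the end, for the whole second after the job is handed in: The pointer's tip lies within 6 mm of the yellow mark's centre along the slide, at rest, held there by the fingers (more than 2 N). The ramekin stands upright on the table, untouched, its centre within 22 mm of the outlet horizontally. Mill, salt pot and timer still stand (all of step 2 and horizontal distance between ramekin and outlet below 0.022 m and height (world z) of ramekin below 0.004 m and angle between ramekin's own z axis and vertical below 0.1 rad and contact force between each of the arm, gate_slide and ramekin below 0.2 N and linear speed of gate_slide below 0.01 m/s and angle between each of pepper_mill, salt_pot, kitchen_timer's own z axis and vertical below 0.2 rad); the arm keeps its last pose, push and grip.
It fails at once if the gate is pulled open more than 10 mm while the ramekin is not under the outlet (y of pointer in the frame of doser above 0.11 m and not (horizontal distance between ramekin and outlet below 0.022 m and height (world z) of ramekin below 0.004 m and angle between ramekin's own z axis and vertical below 0.1 rad)).
It fails at once if the yellow mark is shifted (distance of mark from where it was at the start of the episode above 0.004 m).
It fails at once if the mill, salt pot or timer is moved more than 25 mm (distance of any of pepper_mill, salt_pot, kitchen_timer from where it was at the start of the episode above 0.025 m).
It also fails if it takes over 51 s, if anything falls off the work surface, if the arm or the gripper's body presses on something with over 40 N, if the wrist force passes 120 N, or if a joint passes its speed limit or range.

### The arm

A 6-joint arm with a two-finger parallel gripper is mounted at the origin on a cart in front of the work surface, level with it; the furniture and walls round the work are solid. World frame = base frame: x ahead of the robot, y to its left, z up, the work surface at z = 0. Lengths are in m, angles in degrees, forces in N, time in s.
With the tool pointing down it reaches from about 0.375 to 0.9 m from the base axis. Payload 3.1 kg.
Tool frame: the origin (TCP) lies on the centre line of the jaws, within the pads' length; the fingertips stand 25 mm ahead of it and the grasp point (between the pads) lies 6 mm ahead of it; z points along the fingers, y is the line along which they close (so a half turn about z gives the same grasp; the last joint's range is limited). The gripper opens to 87 mm and grips with 3 to 60 N. Pads are 19 mm wide; open, the fingers measure 117 mm over their backs; the gripper's body (75 mm by 190 mm) begins 51 mm behind the grasp point.
Start: joints at [-78.925, 30.224, 82.088, -0, 67.689, -10.227], TCP at [0.227, -0.582, 0.248] pointing down, gripper open.
Joint ranges: [-176.69, 176.69], [-43.24, 126.21], [12.49, 139.97], [-82, 262], [0, 151.66], [-163.58, 163.58]. Speed limits (degrees/s): [159.86, 159.86, 180, 180, 180, 180].

### API

Orientations are given as a 3x3 rotation matrix whose columns are the frame's x, y, z axes.
In Python, from rig import read_state, capture, camera_params, hand_in gives the robot as it stands.
- The arm moves only by the tool apply_moves, never from a script. Its argument "rows" is a list of rows, each an object of numbers: "x", "y", "z": the shift along the tool's x, y, z in mm; "rx", "ry", "rz": the turn, a rotation vector about the tool's x, y, z in units of 6 degrees (1.0 is 6 degrees); "claw": the closure in counts, from 0 (fully open) to 255 (shut). A call has 1 to 10 rows; each row is the pose to reach, as a shift and turn from the pose commanded when the call began, along the tool's axes at that moment; what a row does not reach only later rows make up. A row lasts 1/8 s, in which the tool goes at most 62.5 mm and 10.7 degrees, less where a joint would pass 70% of its speed; a pose out of reach is approached as far as the arm can. A call with a gripper value outside its range is refused whole. The fingers move at their own pace and stop on an object; the grip force is fixed at half the most. Time passes only in rows, so rows that repeat a pose let the fingers close. It gives the time, the measured TCP pose, the force, the opening and the grip force at its end, in the units of the state.
- read_state(): the state, without advancing time (a new reading comes with each control period).
- capture(name): name is "scene" or "top" or "wrist"; returns (picture, depth): 480x640x3 uint8, red, green, blue; 480x640 float32, m along the optical axis (not along the pixel's ray), 0 where there is no reading.
- camera_params(name): a dict with "fx", "fy", "cx", "cy" (pixels), "xyz" and "orientation" of the camera in the world. Camera axes: x right, y up, looking along -z (the intrinsics and any distortion apply to the point x, -y, -z); pixel columns grow to the right and rows downward; lengths in m; the calibration is good to about 2 mm. A picture is of the moment at which its call begins: read the wrist's pose just before it. camera_params takes no time and is no camera call; for the wrist camera it gives the pose at the moment of the call.
- hand_in(): hands the job in; it is judged then, once.
The state is a dict: "time_s": time; "joint_positions": joint angles; "qvel": joint speeds; "tau": joint torques, N m; "position": TCP position; "tcp_rot": TCP orientation; "force": force on the tool from outside, world axes, zero at the start; "moment": the same for the moment, N m; "opening": opening from 0.0 (shut) to 1.0 (fully open); "grasp_force": force on a finger pad.
Only numpy, scipy, OpenCV 4.12 (cv2) and the standard library are available. Lean on these libraries where they do the work, as an engineer would, in place of code of your own. Each camera call takes 0.05 s, during which the arm holds its last target. There are 200 camera calls.

## Working session

There is one attempt and no reset: what is moved stays moved. The work goes in short steps, Python scripts to look and compute and a tool call to move; the robot and the scene stay as the last step left them, time stands still between calls to the robot, and variables do not carry over. Pictures are saved under pics/ and viewed, at most 12 in all, crops included, and the job is handed in when it is done.

Besides the shell and the picture viewer there is one more tool, called after ">>>" as name([rows], argument=value, ...), one row to a line, values as JSON. apply_moves: Moves the arm, as the interface text tells. Its arguments: {"type":"object","properties":{"rows":{"type":"array"}},"required":["rows"]}

```bash
mkdir -p pics
cat > h.py <<'E'
import numpy as np, cv2, json
from rig import *
def grab(n):
    p=camera_params(n); im,d=capture(n); return im,d,p
def R(p): 
    o=np.array(p["orientation"],float); return o.reshape(3,3)
def pts(d,p):
    v,u=np.mgrid[0:480,0:640]
    c=np.stack([(u-p["cx"])/p["fx"]*d,-(v-p["cy"])/p["fy"]*d,-d],-1)
    return c@R(p).T+np.array(p["xyz"])
def plane(u,v,p,z):
    r=R(p)@np.array([(u-p["cx"])/p["fx"],-(v-p["cy"])/p["fy"],-1.]); o=np.array(p["xyz"])
    return o+r*(z-o[2])/r[2]
def proj(P,p):
    c=R(p).T@(np.array(P)-np.array(p["xyz"])); return p["cx"]+p["fx"]*c[0]/-c[2], p["cy"]-p["fy"]*c[1]/-c[2]
E
python3 - <<'E'
from h import *
for n in("scene","top"):
    im,d,p=grab(n); cv2.imwrite(f"pics/{n}0.png",im[:,:,::-1]); np.savez(f"{n}0.npz",im=im,d=d); print(n,{k:np.round(v,3).tolist() for k,v in p.items() if not isinstance(v,str)})
s=read_state(); print(s["time_s"],s["position"],s["tcp_rot"])
E
```

```text
scene {'fx': 559.137, 'fy': 559.137, 'cx': 312.954, 'cy': 246.881, 'xyz': [0.14, 0.644, 0.914], 'orientation': [[-0.853, 0.394, -0.343], [-0.522, -0.62, 0.585], [0.018, 0.678, 0.735]]}
top {'fx': 624.173, 'fy': 624.173, 'cx': 320.284, 'cy': 243.475, 'xyz': [0.037, -0.235, 1.651], 'orientation': [[0.45, 0.845, -0.288], [-0.893, 0.424, -0.15], [-0.005, 0.325, 0.946]]}
0.1 [ 0.22694909 -0.58170934  0.24667178] [[ 9.31676829e-01  3.63287940e-01 -3.97790138e-04]
 [ 3.63288025e-01 -9.31674991e-01  1.87681005e-03]
 [ 3.11211335e-04 -1.89309283e-03 -9.99998160e-01]]
```

View pics/scene0.png

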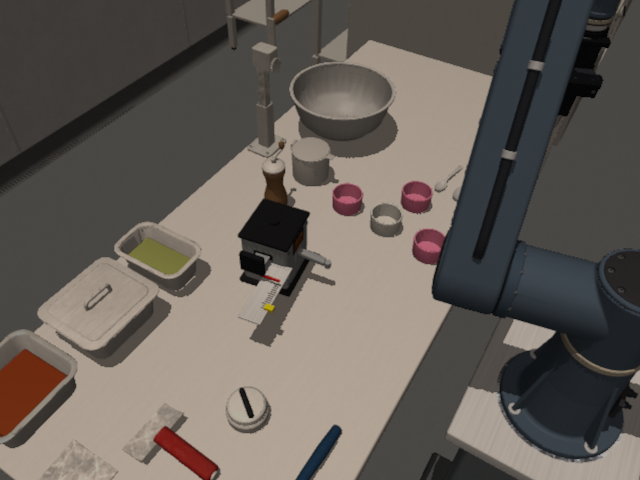

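View pics/top0.png

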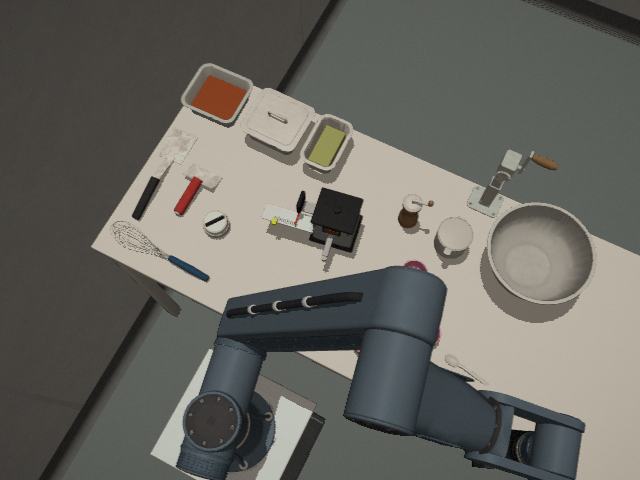

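The scene view shows the doser at (275,240), its handle at (253,262), the red pointer at (268,278), the yellow mark at (269,307) and the chute at (315,257). The white ramekin is at (386,220). The look-alikes are the pink dishes at (348,199), (417,197) and (430,246); the timer at (247,408) is white but has a black grip. Only (386,220) is white and open. The top view shows the doser at (338,211), the mark at (274,221) and the chute at (326,248), with the ramekin hidden behind the arm.

Run:
```python
from h import *
for n in("scene","top"):
    z=np.load(f"{n}0.npz"); im,d=z["im"],z["d"]; p=camera_params(n); P=pts(d,p)
    hsv=cv2.cvtColor(im,cv2.COLOR_RGB2HSV); H,S,V=[hsv[...,i].astype(int) for i in range(3)]
    ok=(P[...,0]>.3)&(P[...,0]<1.0)&(P[...,1]>-.5)&(P[...,1]<.6)
    def st(nm,m,zz=None):
        m=m&ok
        if m.sum()<3: print(n,nm,"none");return
        k,l,s,c=cv2.connectedComponentsWithStats(m.astype(np.uint8)); i=1+np.argmax(s[1:,4]); mm=l==i
        print(n,nm,s[i],c[i].round(1),"med",np.median(P[mm],0).round(3),"lo",P[mm].min(0).round(3),"hi",P[mm].max(0).round(3), "plane",plane(*c[i],p,zz).round(4) if zz else "")
        return mm
    st("yellow",(H>22)&(H<34)&(S>170)&(V>120)&(P[...,2]>.06),.088)
    st("red",((H<6)|(H>174))&(S>170)&(P[...,2]>.06)&(P[...,2]<.12),.09)
    m=st("lid",(V<60)&(abs(P[...,2]-.138)<.008),.138)
    # doser top rectangle
    q=cv2.findContours(m.astype(np.uint8),0,2)[0]; q=max(q,key=cv2.contourArea)
    W=np.array([plane(u,v,p,.138)[:2] for u,v in q[:,0]]).astype(np.float32)
    r=cv2.minAreaRect(W*1000); print(n,"lid rect",r)
    m=st("handletop",(V<60)&(abs(P[...,2]-.145)<.006)&(P[...,1]>0),None) if 0 else None
    h=(P[...,2]>.015)&(P[...,2]<.055)&(S<60)&(V>90)
    k,l,s,c=cv2.connectedComponentsWithStats((h&ok).astype(np.uint8))
    for i in range(1,k):
        if s[i,4]>150: print(n,"white",s[i],np.median(P[l==i],0).round(3),P[l==i].max(0).round(3),P[l==i].min(0).round(3))
im=np.load("scene0.npz")["im"]
cv2.imwrite("pics/crop1.png",cv2.resize(im[150:330,220:460,::-1],None,fx=3.3,fy=3.3,interpolation=2))
```

```text
scene yellow [264 304  10   7  48] [268.8 307.1] med [0.515 0.157 0.087] lo [0.508 0.149 0.084] hi [0.524 0.163 0.09 ] plane [0.5157 0.1567 0.088 ]
scene red [260 275  19   7  34] [269.3 277.7] med [0.551 0.104 0.096] lo [0.532 0.099 0.092] hi [0.57  0.11  0.101] plane [0.5532 0.1001 0.09  ]
scene lid [ 239  199   70   53 2237] [273.9 224.7] med [0.598 0.017 0.137] lo [ 0.542 -0.052  0.13 ] hi [0.658 0.076 0.146] plane [0.5977 0.0162 0.138 ]
scene lid rect ((598.716064453125, 13.474533081054688), (103.54977416992188, 119.4841537475586), 9.26562786102295)
scene white [370 203  32  26 365] [ 0.464 -0.251  0.038] [ 0.497 -0.19   0.047] [ 0.427 -0.263  0.015]
scene white [140 228  55  30 519] [0.82  0.101 0.041] [0.881 0.12  0.055] [0.743 0.096 0.023]
scene white [  0 337  70  37 615] [0.835 0.428 0.039] [0.879 0.473 0.055] [0.754 0.424 0.015]
scene white [ 225  386   43   44 1245] [0.453 0.322 0.038] [0.492 0.351 0.049] [0.421 0.28  0.015]
top yellow [272 218   5   6  18] [274.  220.9] med [0.515 0.153 0.087] lo [0.506 0.15  0.078] hi [0.522 0.157 0.095] plane [0.5142 0.1531 0.088 ]
top red [297 216   1   2   2] [297.  216.5] med [0.549 0.101 0.1  ] lo [0.547 0.1   0.097] hi [0.551 0.102 0.103] plane [0.5524 0.1034 0.09  ]
top lid [ 311  188   52   47 1577] [336.7 211. ] med [0.597 0.007 0.138] lo [ 0.537 -0.056  0.13 ] hi [0.659 0.072 0.146] plane [0.5968 0.0075 0.138 ]
top lid rect ((597.6449584960938, 7.4966888427734375), (104.89583587646484, 115.27583312988281), 9.305877685546875)
top white [186  68  63  37 491] [0.867 0.56  0.038] [0.878 0.582 0.055] [0.742 0.433 0.015]
top white [322 119  27  20 184] [0.874 0.145 0.041] [0.881 0.184 0.055] [0.854 0.101 0.015]
top white [203 211  27  25 447] [0.451 0.306 0.037] [0.489 0.345 0.053] [0.418 0.275 0.015]
top white [ 491  218   54   71 1029] [ 0.794 -0.438  0.032] [ 0.857 -0.393  0.055] [ 0.653 -0.5    0.015]
```

View pics/crop1.png

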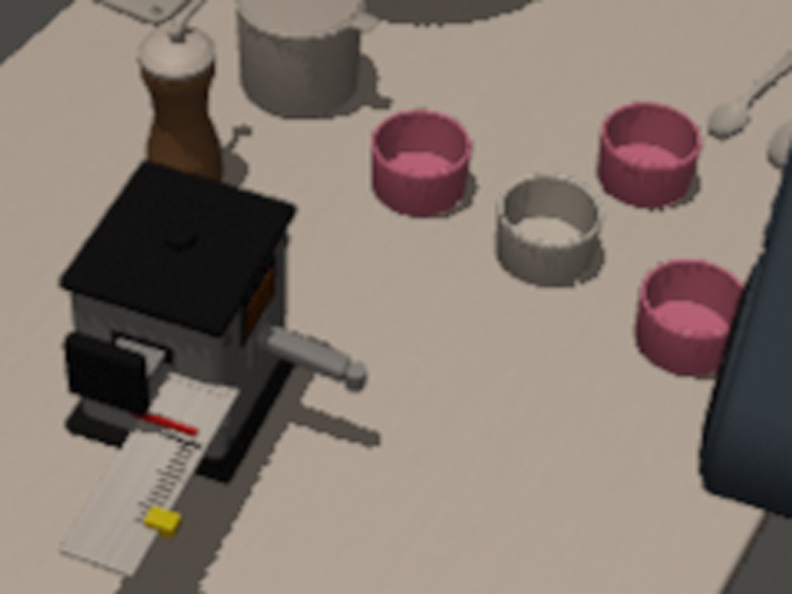

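The crop confirms the target: a white, open ramekin at crop (549,228), beside three pink ones. From the doser's lid, its yaw is about 9.3° and its origin about (0.598, 0.010). I'll go above the ramekin, turning +12° about the tool's z.

>>> apply_moves([
  {"x": 57,"y": -36,"rz": 0.5},
  {"x": 114,"y": -72,"rz": 1},
  {"x": 171,"y": -107,"rz": 1.5},
  {"x": 228,"y": -143,"rz": 2},
  {"x": 285,"y": -179,"rz": 2},
  {"x": 341,"y": -215,"rz": 2},
  {"x": 341,"y": -215,"rz": 2},
  {"x": 341,"y": -215,"rz": 2},
])

```text
validation failed for argument at $.ro...
```

Run:
```python
from h import *
s=read_state(); print(s["time_s"],np.round(s["position"],4),np.round(s["tcp_rot"],3).tolist(),s["opening"])
im,d,p=grab("wrist"); cv2.imwrite("pics/w1.png",im[:,:,::-1]); print({k:np.round(v,3).tolist() for k,v in p.items() if not isinstance(v,str)})
P=pts(d,p); hsv=cv2.cvtColor(im,cv2.COLOR_RGB2HSV); H,S,V=[hsv[...,i].astype(int) for i in range(3)]
for nm,m in(("white",(S<60)),("pink",(H>160)&(S>90))):
    m=m&(P[...,2]>.036)&(P[...,2]<.052)&(d>0)
    k,l,st,c=cv2.connectedComponentsWithStats(m.astype(np.uint8))
    for i in range(1,k):
        if st[i,4]>200:
            W=(P[l==i][:,:2]*1000).astype(np.float32); print(nm,st[i],"circ",cv2.minEnclosingCircle(W),np.median(P[l==i][:,2]))
print(np.median(P[...,2][d>0]))
```

```text
0.1 [ 0.2269 -0.5817  0.2467] [[0.932, 0.363, -0.0], [0.363, -0.932, 0.002], [0.0, -0.002, -1.0]] 1.00119093269147
{'fx': 372.022, 'fy': 372.022, 'cx': 316.005, 'cy': 241.549, 'xyz': [0.297, -0.555, 0.384], 'orientation': [[0.363, 0.895, 0.26], [-0.932, 0.349, 0.1], [-0.001, -0.278, 0.961]]}
0.0004627547256947362
```

View pics/w1.png

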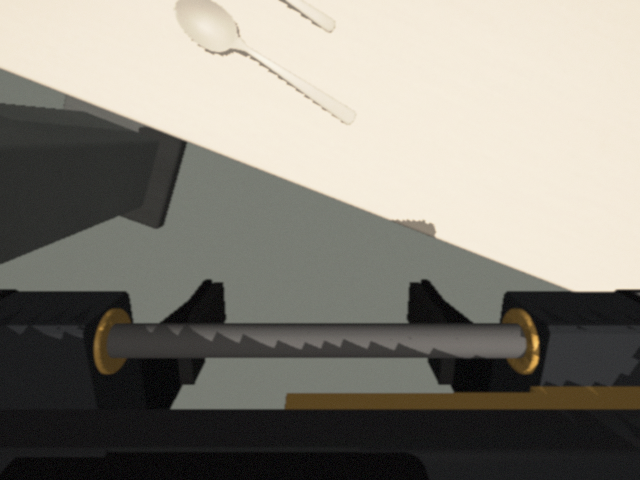

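The move was refused, so the arm is still at the start: the wrist view shows spoons at (210,25) and the fingers at (200,330) and (430,330). I'll resend with every field filled in.

>>> apply_moves([
  {"x": 57,"y": -36,"z": 0,"rx": 0,"ry": 0,"rz": 0.5,"claw": 0},
  {"x": 114,"y": -72,"z": 0,"rx": 0,"ry": 0,"rz": 1,"claw": 0},
  {"x": 171,"y": -107,"z": 0,"rx": 0,"ry": 0,"rz": 1.5,"claw": 0},
  {"x": 228,"y": -143,"z": 0,"rx": 0,"ry": 0,"rz": 2,"claw": 0},
  {"x": 285,"y": -179,"z": 0,"rx": 0,"ry": 0,"rz": 2,"claw": 0},
  {"x": 341,"y": -215,"z": 0,"rx": 0,"ry": 0,"rz": 2,"claw": 0},
  {"x": 341,"y": -215,"z": 0,"rx": 0,"ry": 0,"rz": 2,"claw": 0},
  {"x": 341,"y": -215,"z": 0,"rx": 0,"ry": 0,"rz": 2,"claw": 0},
])

```text
time_s: 1.15
position: [0.4674, -0.256, 0.2474]
tcp_rot: [[0.986, 0.166, -0.0], [0.166, -0.986, 0.0], [-0.0, -0.001, -1.0]]
force: [-0.3, 0.0, 0.6]
opening: 1.001
grasp_force: 0.0
```

```bash
cat > w.py <<'E'
from h import *
import sys
s=read_state(); print(s["time_s"],np.round(s["position"],4),s["opening"])
im,d,p=grab("wrist"); cv2.imwrite(f"pics/{sys.argv[1]}.png",im[:,:,::-1]); np.savez("w.npz",im=im,d=d)
P=pts(d,p); hsv=cv2.cvtColor(im,cv2.COLOR_RGB2HSV); H,S,V=[hsv[...,i].astype(int) for i in range(3)]
for nm,m in(("white",(S<70)&(V>60)),("pink",(H>160)&(S>90))):
    m=m&(P[...,2]>.036)&(P[...,2]<.052)&(d>0)
    k,l,st,c=cv2.connectedComponentsWithStats(m.astype(np.uint8))
    for i in range(1,k):
        if st[i,4]>200:
            W=(P[l==i][:,:2]*1000).astype(np.float32); print(nm,st[i],"circ",cv2.minEnclosingCircle(W),np.median(P[l==i][:,2]))
E
python3 w.py w2
```

```text
1.15 [ 0.4674 -0.256   0.2474] 1.0006536779486184
white [ 248  182   77   75 1074] circ ((460.1388854980469, -228.97923278808594), 36.055023193359375) 0.04391684587031594
pink [ 278   58   81   87 1082] circ ((567.4426879882812, -241.88934326171875), 35.29258346557617) 0.044135902479062544
pink [356 228  73  70 941] circ ((434.26708984375, -337.2527770996094), 35.53702163696289) 0.04374195884389748
pink [225 291  57  32 400] circ ((361.0905456542969, -209.52175903320312), 30.571552276611328) 0.043366470802846696
```

View pics/w2.png

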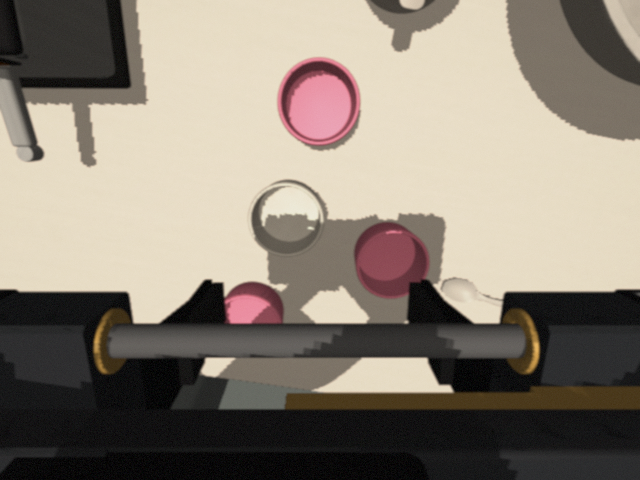

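The wrist view shows the white ramekin at pixel (286,217), centre (0.4605, -0.2285), radius 36 mm and rim at 44 mm, which matches the given sizes. The nearest pink dish is at pixel (392,260), far enough away. I'll pinch its -y wall.

>>> apply_moves([
  {"x": -2,"y": 3,"z": 50,"rx": 0,"ry": 0,"rz": 0,"claw": 165},
  {"x": -2,"y": 3,"z": 100,"rx": 0,"ry": 0,"rz": 0,"claw": 165},
  {"x": -2,"y": 3,"z": 140,"rx": 0,"ry": 0,"rz": 0,"claw": 165},
  {"x": -2,"y": 3,"z": 140,"rx": 0,"ry": 0,"rz": 0,"claw": 165},
  {"x": -2,"y": 3,"z": 170,"rx": 0,"ry": 0,"rz": 0,"claw": 165},
  {"x": -2,"y": 3,"z": 195,"rx": 0,"ry": 0,"rz": 0,"claw": 165},
  {"x": -2,"y": 3,"z": 195,"rx": 0,"ry": 0,"rz": 0,"claw": 165},
])

```text
time_s: 2.08
position: [0.4649, -0.2622, 0.0529]
tcp_rot: [[0.987, 0.161, -0.001], [0.161, -0.987, 0.0], [-0.0, -0.0, -1.0]]
force: [0.4, 0.1, 0.7]
opening: 0.371
grasp_force: 0.0
```

>>> apply_moves([
  {"x": 0,"y": 0,"z": 0,"rx": 0,"ry": 0,"rz": 0,"claw": 255},
  {"x": 0,"y": 0,"z": 0,"rx": 0,"ry": 0,"rz": 0,"claw": 255},
  {"x": 0,"y": 0,"z": 0,"rx": 0,"ry": 0,"rz": 0,"claw": 255},
  {"x": 0,"y": 0,"z": 0,"rx": 0,"ry": 0,"rz": 0,"claw": 255},
  {"x": 0,"y": 0,"z": 0,"rx": 0,"ry": 0,"rz": 0,"claw": 255},
  {"x": 0,"y": 0,"z": 0,"rx": 0,"ry": 0,"rz": 0,"claw": 255},
])

```text
time_s: 2.82
position: [0.4654, -0.2607, 0.0536]
tcp_rot: [[0.987, 0.161, 0.001], [0.161, -0.987, 0.001], [0.001, -0.0, -1.0]]
force: [0.4, 3.0, 6.4]
opening: 0.068
grasp_force: 27.9
```

>>> apply_moves([
  {"x": 0,"y": 0,"z": -10,"rx": 0,"ry": 0,"rz": 0,"claw": 255},
  {"x": 0,"y": 0,"z": -30,"rx": 0,"ry": 0,"rz": 0,"claw": 255},
  {"x": 0,"y": 0,"z": -60,"rx": 0,"ry": 0,"rz": 0,"claw": 255},
  {"x": 0,"y": 0,"z": -60,"rx": 0,"ry": 0,"rz": 0,"claw": 255},
  {"x": 0,"y": 0,"z": -60,"rx": 0,"ry": 0,"rz": 0,"claw": 255},
])

```text
time_s: 3.45
position: [0.4649, -0.2612, 0.1124]
tcp_rot: [[0.987, 0.162, -0.0], [0.162, -0.987, 0.0], [-0.0, -0.0, -1.0]]
force: [0.2, 0.2, -0.7]
opening: 0.067
grasp_force: 28.9
```

Run:
```python
from h import *
s=read_state(); print(s["time_s"],np.round(s["position"],4),s["opening"],s["force"])
im,d,p=grab("scene"); P=pts(d,p); b=im[120:300,230:470,::-1]; cv2.imwrite("pics/s2.png",cv2.resize(b,None,fx=3,fy=3,interpolation=2))
hsv=cv2.cvtColor(im,cv2.COLOR_RGB2HSV); H,S,V=[hsv[...,i].astype(int) for i in range(3)]
# chute: light grey, in front of the housing
o=np.array([.598,.010]); ex=np.array([.987,.161]); ey=np.array([-.161,.987])
q=P[...,:2]-o; X=q@ex; Y=q@ey
m=(P[...,2]>.05)&(P[...,2]<.1)&(X<-.068)&(X>-.14)&(abs(Y)<.03)
for a in np.arange(-.14,-.065,.01):
    k=m&(X>=a)&(X<a+.01)
    if k.sum(): print("chute X",round(a,3),k.sum(),"Y",Y[k].min().round(4),Y[k].max().round(4),"z",P[...,2][k].min().round(3),P[...,2][k].max().round(3))
# ramekin: lowest/extent of whitish
m=(S<70)&(V>60)&(P[...,2]>.05)&(P[...,2]<.113)&(abs(P[...,0]-.46)<.06)&(abs(P[...,1]+.23)<.06)
print(m.sum(),P[m].min(0),P[m].max(0))
```

```text
3.45 [ 0.4649 -0.2612  0.1124] 0.06691756588617463 [ 0.1510742   0.19049487 -0.73046549]
chute X -0.12 36 Y -0.0083 0.0068 z 0.057 0.074
chute X -0.11 44 Y -0.0067 0.0083 z 0.056 0.077
chute X -0.1 42 Y -0.0088 0.0095 z 0.065 0.08
chute X -0.09 42 Y -0.0071 0.01 z 0.066 0.08
chute X -0.08 45 Y -0.0083 0.0095 z 0.067 0.081
chute X -0.07 9 Y -0.0075 0.0066 z 0.074 0.084
777 [ 0.42532989 -0.2634896   0.05651671] [ 0.49692743 -0.18983808  0.10424919]
```

View pics/s2.png

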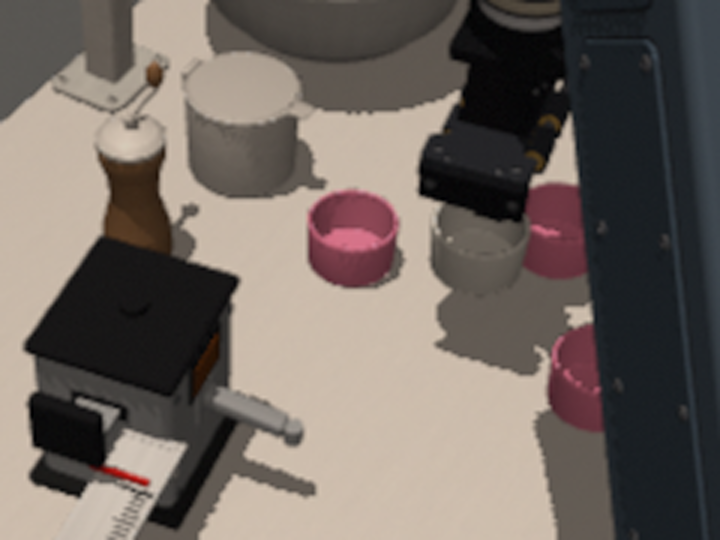

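The ramekin hangs level in the grip at crop (480,240), with its rim at 104 mm, and the chute (crop 262,410) lies on the estimated doser axis. I'll carry it across, lower it, and slide it in under the outlet.

>>> apply_moves([
  {"x": 8,"y": -25,"z": 0,"rx": 0,"ry": 0,"rz": 0,"claw": 255},
  {"x": 18,"y": -60,"z": 0,"rx": 0,"ry": 0,"rz": 0,"claw": 255},
  {"x": 28,"y": -95,"z": 20,"rx": 0,"ry": 0,"rz": 0,"claw": 255},
  {"x": 34,"y": -110,"z": 40,"rx": 0,"ry": 0,"rz": 0,"claw": 255},
  {"x": 34,"y": -120,"z": 56,"rx": 0,"ry": 0,"rz": 0,"claw": 255},
  {"x": 38,"y": -135,"z": 56,"rx": 0,"ry": 0,"rz": 0,"claw": 255},
  {"x": 42,"y": -145,"z": 56,"rx": 0,"ry": 0,"rz": 0,"claw": 255},
  {"x": 42,"y": -145,"z": 56,"rx": 0,"ry": 0,"rz": 0,"claw": 255},
])

```text
time_s: 4.5
position: [0.4833, -0.1106, 0.0568]
tcp_rot: [[0.987, 0.163, -0.0], [0.163, -0.987, 0.0], [-0.0, -0.0, -1.0]]
force: [0.2, -0.2, -1.0]
opening: 0.063
grasp_force: 30.3
```

```bash
cat > r.py <<'E'
from h import *
import sys
s=read_state(); print(s["time_s"],np.round(s["position"],4),s["opening"])
o=np.array([.598,.010]); ex=np.array([.987,.161]); ey=np.array([-.161,.987])
im,d,p=grab("scene"); P=pts(d,p); cv2.imwrite(f"pics/{sys.argv[1]}.png",cv2.resize(im[180:330,220:400,::-1],None,fx=4,fy=4,interpolation=2))
hsv=cv2.cvtColor(im,cv2.COLOR_RGB2HSV); S,V=hsv[...,1].astype(int),hsv[...,2].astype(int)
q=P[...,:2]-o; X=q@ex; Y=q@ey; c=np.array(eval(sys.argv[2]))
m=(S<70)&(V>50)&(P[...,2]>.02)&(P[...,2]<.053)&(abs(X-c[0])<.06)&(abs(Y-c[1])<.06)
k,l,st,cc=cv2.connectedComponentsWithStats(m.astype(np.uint8)); i=1+np.argmax(st[1:,4]); m=l==i
print(m.sum(),"X",X[m].min(),X[m].max(),"Y",Y[m].min(),Y[m].max(),"z",P[...,2][m].max())
print("circ",cv2.minEnclosingCircle((np.c_[X[m],Y[m]]*1000).astype(np.float32)))
E
python3 r.py s3 "[-.133,-.089]"
```

```text
4.5 [ 0.4833 -0.1106  0.0568] 0.06273798719700878
345 X -0.16685863712719093 -0.09656120650709685 Y -0.09610414514529397 -0.029243978223549207 z 0.049999012283684086
circ ((-131.8862762451172, -65.42671966552734), 36.21833038330078)
```

View pics/s3.png

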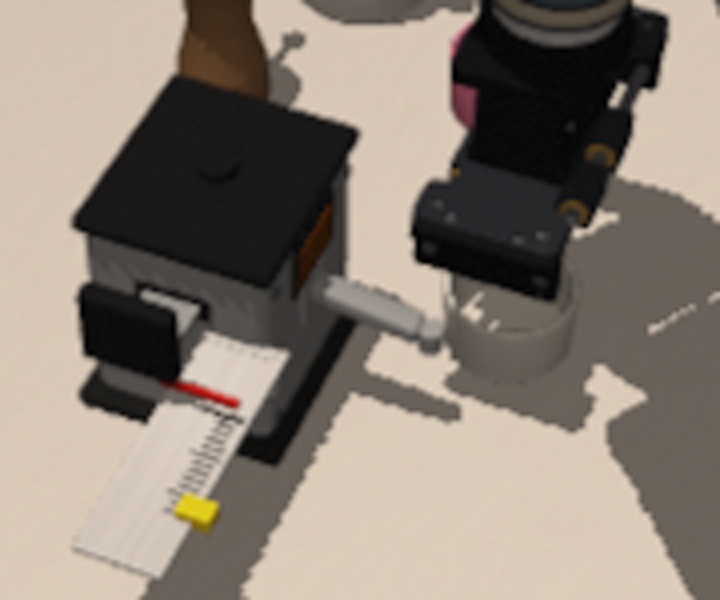

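The picture shows the held dish at crop (510,320), just before the chute tip at (430,335). In the doser's frame its centre is at (-132, -65) mm. The target is about (-121, -6), so I move x +11 and y -60, then lower it.

>>> apply_moves([
  {"x": 4,"y": -15,"z": 0,"rx": 0,"ry": 0,"rz": 0,"claw": 255},
  {"x": 7,"y": -30,"z": 0,"rx": 0,"ry": 0,"rz": 0,"claw": 255},
  {"x": 11,"y": -47,"z": 0,"rx": 0,"ry": 0,"rz": 0,"claw": 255},
  {"x": 11,"y": -60,"z": 0,"rx": 0,"ry": 0,"rz": 0,"claw": 255},
  {"x": 11,"y": -60,"z": 1,"rx": 0,"ry": 0,"rz": 0,"claw": 255},
  {"x": 11,"y": -60,"z": 2,"rx": 0,"ry": 0,"rz": 0,"claw": 255},
  {"x": 11,"y": -60,"z": 4,"rx": 0,"ry": 0,"rz": 0,"claw": 255},
  {"x": 11,"y": -60,"z": 4,"rx": 0,"ry": 0,"rz": 0,"claw": 255},
])

```text
time_s: 5.55
position: [0.4847, -0.0511, 0.0533]
tcp_rot: [[0.987, 0.161, 0.001], [0.161, -0.987, -0.0], [0.001, 0.0, -1.0]]
force: [-0.7, 0.4, 8.6]
opening: 0.063
grasp_force: 30.4
```

```bash
python3 r.py s4 "[-.121,-.006]"
```

```text
5.55 [ 0.4847 -0.0511  0.0533] 0.06325766333417412
342 X -0.1559188928612945 -0.08648698664944711 Y -0.04026984188244838 0.02826971119410699 z 0.04863391100165915
circ ((-121.7103271484375, -7.242414951324463), 36.43647766113281)
```

The dish stands at (-122, -7) mm in the doser's frame, 10 mm from the outlet, and presses lightly on the table. I'll open a little and lift straight out.

>>> apply_moves([
  {"x": 0,"y": 0,"z": 0,"rx": 0,"ry": 0,"rz": 0,"claw": 212},
  {"x": 0,"y": 0,"z": 0,"rx": 0,"ry": 0,"rz": 0,"claw": 212},
  {"x": 0,"y": 0,"z": 0,"rx": 0,"ry": 0,"rz": 0,"claw": 212},
  {"x": 0,"y": 0,"z": -10,"rx": 0,"ry": 0,"rz": 0,"claw": 212},
  {"x": 0,"y": 0,"z": -30,"rx": 0,"ry": 0,"rz": 0,"claw": 212},
  {"x": 0,"y": 0,"z": -75,"rx": 0,"ry": 0,"rz": 0,"claw": 212},
  {"x": 0,"y": 0,"z": -130,"rx": 0,"ry": 0,"rz": 0,"claw": 212},
  {"x": 0,"y": 0,"z": -180,"rx": 0,"ry": 0,"rz": 0,"claw": 212},
  {"x": 0,"y": 0,"z": -180,"rx": 0,"ry": 0,"rz": 0,"claw": 212},
])

```text
time_s: 6.72
position: [0.4868, -0.0512, 0.237]
tcp_rot: [[0.987, 0.162, 0.01], [0.162, -0.987, -0.003], [0.009, 0.005, -1.0]]
force: [0.2, 0.1, -0.4]
opening: 0.168
grasp_force: 0.0
```

```bash
python3 r.py s5 "[-.121,-.006]"
python3 - <<'E'
from h import *
o=np.array([.598,.010]); ex=np.array([.987,.161]); ey=np.array([-.161,.987])
for n in("scene","top","wrist"):
    im,d,p=grab(n); P=pts(d,p); q=P[...,:2]-o; X=q@ex; Y=q@ey; Z=P[...,2]
    if n=="wrist": cv2.imwrite("pics/w3.png",im[:,:,::-1])
    hsv=cv2.cvtColor(im,cv2.COLOR_RGB2HSV); H,S,V=[hsv[...,i].astype(int) for i in range(3)]
    def f(nm,m):
        if m.sum()>2: print(n,nm,m.sum(),"X",X[m].min().round(4),X[m].max().round(4),"Y",Y[m].min().round(4),np.median(Y[m]).round(4),Y[m].max().round(4),"Z",np.median(Z[m]).round(3))
    near=(abs(X)<.1)&(Y>.05)&(Y<.22)
    f("yellow",near&(H>22)&(H<34)&(S>150)&(V>80)&(Z>.06))
    f("yellowtop",near&(H>22)&(H<34)&(S>150)&(V>80)&(abs(Z-.088)<.003))
    f("red",near&((H<6)|(H>174))&(S>150)&(Z>.06))
    f("handletop",near&(V<70)&(abs(Z-.145)<.004)&(Y>.08))
    f("lid",(abs(X)<.08)&(abs(Y)<.08)&(V<70)&(abs(Z-.138)<.003))
E
```

```text
6.725 [ 0.4868 -0.0512  0.237 ] 0.16783742055769443
505 X -0.15615543815162855 -0.0853168300608371 Y -0.044543361149270225 0.029047814690039978 z 0.04926861209191036
circ ((-121.38601684570312, -8.224200248718262), 37.31819534301758)
scene yellow 64 X -0.0646 -0.0488 Y 0.1484 0.1587 0.1626 Z 0.086
scene yellowtop 46 X -0.0646 -0.0488 Y 0.15 0.1581 0.1623 Z 0.088
scene red 37 X -0.0509 -0.0117 Y 0.0977 0.1006 0.1065 Z 0.096
scene handletop 120 X -0.0201 0.025 Y 0.0928 0.101 0.1074 Z 0.144
scene lid 1942 X -0.0492 0.0537 Y -0.058 0.0052 0.0605 Z 0.137
top lid 34 X -0.0262 0.0016 Y 0.039 0.0479 0.0552 Z 0.137
wrist yellow 439 X -0.0657 -0.0493 Y 0.1473 0.1525 0.1599 Z 0.088
wrist yellowtop 411 X -0.0657 -0.0493 Y 0.1473 0.153 0.1599 Z 0.088
wrist red 277 X -0.0522 0.0231 Y 0.0905 0.0969 0.1077 Z 0.097
wrist handletop 1842 X -0.0223 0.0213 Y 0.09 0.0953 0.102 Z 0.144
wrist lid 26044 X -0.05 0.023 Y -0.0597 -0.0037 0.0542 Z 0.138
```

View pics/s5.png

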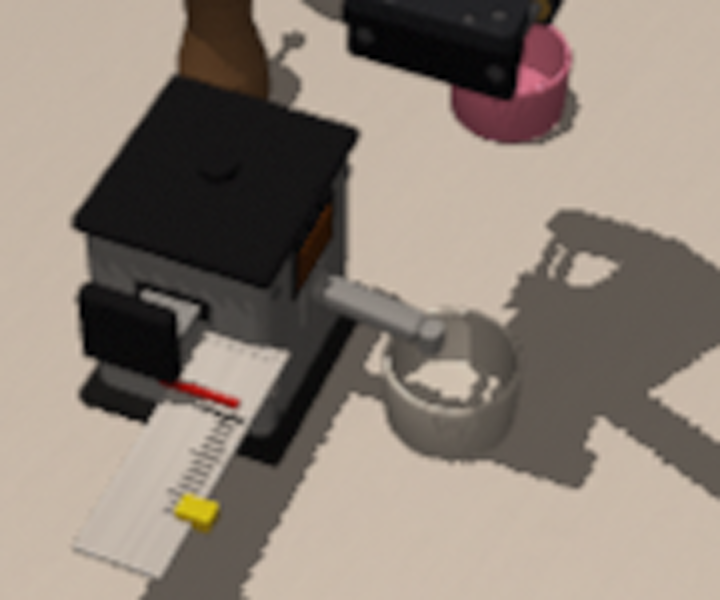

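The dish stands free under the outlet: crop (452,385), with the chute tip at (430,330) over its inside. The handle is at about Y 98 mm and the mark about 57 mm further out. Now I'll go above the handle.

>>> apply_moves([
  {"x": 0,"y": 0,"z": -5,"rx": 0,"ry": 0,"rz": 0,"claw": 150},
  {"x": 40,"y": -45,"z": -5,"rx": 0,"ry": 0,"rz": 0,"claw": 150},
  {"x": 80,"y": -90,"z": -5,"rx": 0,"ry": 0,"rz": 0,"claw": 150},
  {"x": 121,"y": -140,"z": -5,"rx": 0,"ry": 0,"rz": 0,"claw": 150},
  {"x": 121,"y": -140,"z": 20,"rx": 0,"ry": 0,"rz": 0,"claw": 150},
  {"x": 121,"y": -140,"z": 45,"rx": 0,"ry": 0,"rz": 0,"claw": 150},
  {"x": 121,"y": -140,"z": 45,"rx": 0,"ry": 0,"rz": 0,"claw": 150},
  {"x": 121,"y": -140,"z": 45,"rx": 0,"ry": 0,"rz": 0,"claw": 150},
])

```text
time_s: 7.92
position: [0.5815, 0.107, 0.1877]
tcp_rot: [[0.987, 0.161, -0.0], [0.161, -0.987, 0.0], [-0.0, -0.0, -1.0]]
force: [-0.6, 0.3, -0.6]
opening: 0.414
grasp_force: 0.0
```

Run:
```python
from h import *
s=read_state(); print(s["time_s"],np.round(s["position"],4),s["opening"])
im,d,p=grab("wrist"); a=cv2.resize(im[240:480,80:560,::-1],(480,240))
im,d,p=grab("scene"); b=im[150:330,180:420,::-1]
cv2.imwrite("pics/c6.png",np.vstack([cv2.resize(a,(560,280)),cv2.resize(b[:110],(560,257),interpolation=2)]))
```

```text
7.925 [0.5815 0.107  0.1877] 0.4141839055253678
```

View pics/c6.png

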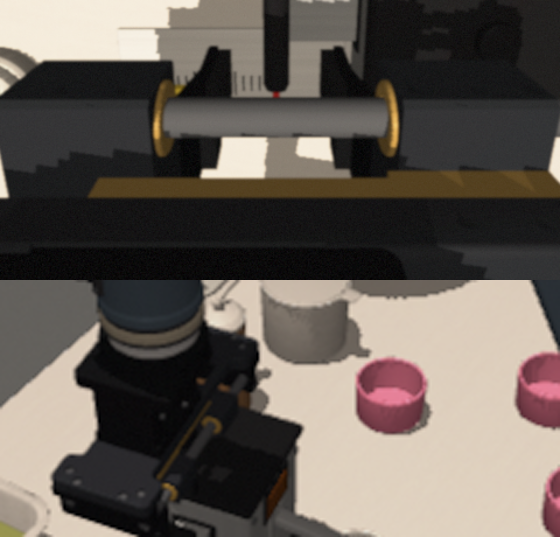

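The wrist half (top) shows the handle's top at (276,45), centred between the fingertips at (215,60) and (340,60). Its front end and the red pointer are at (276,95). I'll descend and close.

>>> apply_moves([
  {"x": 0,"y": 0,"z": 20,"rx": 0,"ry": 0,"rz": 0,"claw": 150},
  {"x": 0,"y": 0,"z": 40,"rx": 0,"ry": 0,"rz": 0,"claw": 150},
  {"x": 0,"y": 0,"z": 53,"rx": 0,"ry": 0,"rz": 0,"claw": 150},
  {"x": 0,"y": 0,"z": 53,"rx": 0,"ry": 0,"rz": 0,"claw": 150},
  {"x": 0,"y": 0,"z": 53,"rx": 0,"ry": 0,"rz": 0,"claw": 255},
  {"x": 0,"y": 0,"z": 53,"rx": 0,"ry": 0,"rz": 0,"claw": 255},
  {"x": 0,"y": 0,"z": 53,"rx": 0,"ry": 0,"rz": 0,"claw": 255},
  {"x": 0,"y": 0,"z": 53,"rx": 0,"ry": 0,"rz": 0,"claw": 255},
  {"x": 0,"y": 0,"z": 53,"rx": 0,"ry": 0,"rz": 0,"claw": 255},
])

```text
time_s: 9.15
position: [0.5815, 0.1069, 0.1351]
tcp_rot: [[0.987, 0.162, 0.001], [0.162, -0.987, -0.001], [0.001, 0.001, -1.0]]
force: [-0.9, -2.2, 3.9]
opening: 0.136
grasp_force: 30.0
```

The handle is gripped: the opening is 12 mm, as given. I'll pull 45 mm, then measure.

>>> apply_moves([
  {"x": 0,"y": -6,"z": 0,"rx": 0,"ry": 0,"rz": 0,"claw": 255},
  {"x": 0,"y": -14,"z": 0,"rx": 0,"ry": 0,"rz": 0,"claw": 255},
  {"x": 0,"y": -22,"z": 0,"rx": 0,"ry": 0,"rz": 0,"claw": 255},
  {"x": 0,"y": -30,"z": 0,"rx": 0,"ry": 0,"rz": 0,"claw": 255},
  {"x": 0,"y": -38,"z": 0,"rx": 0,"ry": 0,"rz": 0,"claw": 255},
  {"x": 0,"y": -45,"z": 0,"rx": 0,"ry": 0,"rz": 0,"claw": 255},
  {"x": 0,"y": -45,"z": 0,"rx": 0,"ry": 0,"rz": 0,"claw": 255},
  {"x": 0,"y": -45,"z": 0,"rx": 0,"ry": 0,"rz": 0,"claw": 255},
])

```text
time_s: 10.15
position: [0.5747, 0.149, 0.1351]
tcp_rot: [[0.987, 0.163, 0.001], [0.163, -0.987, -0.005], [0.001, 0.005, -1.0]]
force: [0.3, -10.9, 4.1]
opening: 0.134
grasp_force: 30.0
```

```bash
cat > m.py <<'E'
from h import *
import sys
o=np.array([.598,.010]); ex=np.array([.987,.161]); ey=np.array([-.161,.987])
s=read_state(); print(s["time_s"],np.round(s["position"],4))
for n in("scene","top","wrist"):
    im,d,p=grab(n); P=pts(d,p); q=P[...,:2]-o; X=q@ex; Y=q@ey; Z=P[...,2]
    cv2.imwrite(f"pics/{sys.argv[1]}_{n}.png",im[:,:,::-1] if n=="wrist" else cv2.resize(im[180:330,220:400,::-1],None,fx=4,fy=4,interpolation=2))
    hsv=cv2.cvtColor(im,cv2.COLOR_RGB2HSV); H,S,V=[hsv[...,i].astype(int) for i in range(3)]
    near=(abs(X)<.1)&(Y>.05)&(Y<.22)&(Z>.06)&(Z<.12)
    for nm,m,z in(("yellow",near&(H>22)&(H<34)&(S>140)&(V>70),.086),("red",near&((H<6)|(H>174))&(S>140),.096)):
        if m.sum()>3:
            v,u=np.nonzero(m); r=plane(u.mean(),v.mean(),p,z)[:2]-o
            print(n,nm,m.sum(),"px",u.min(),u.max(),v.min(),v.max(),"X",X[m].min().round(4),X[m].max().round(4),"Y",Y[m].min().round(4),np.median(Y[m]).round(4),Y[m].max().round(4),"plane XY",(r@ex).round(4),(r@ey).round(4))
E
python3 m.py p1
```

```text
10.15 [0.5747 0.149  0.1351]
scene yellow 63 px 264 273 304 312 X -0.0644 -0.0484 Y 0.152 0.1584 0.1631 plane XY -0.0574 0.1581
scene red 40 px 250 269 291 298 X -0.0517 -0.016 Y 0.1346 0.1425 0.1487 plane XY -0.0338 0.1427
top yellow 30 px 272 276 218 224 X -0.0676 -0.0499 Y 0.1492 0.1553 0.1616 plane XY -0.0592 0.1553
top red 14 px 280 283 208 219 X -0.0523 -0.0227 Y 0.1394 0.141 0.1429 plane XY -0.0368 0.1411
```

View pics/p1_scene.png

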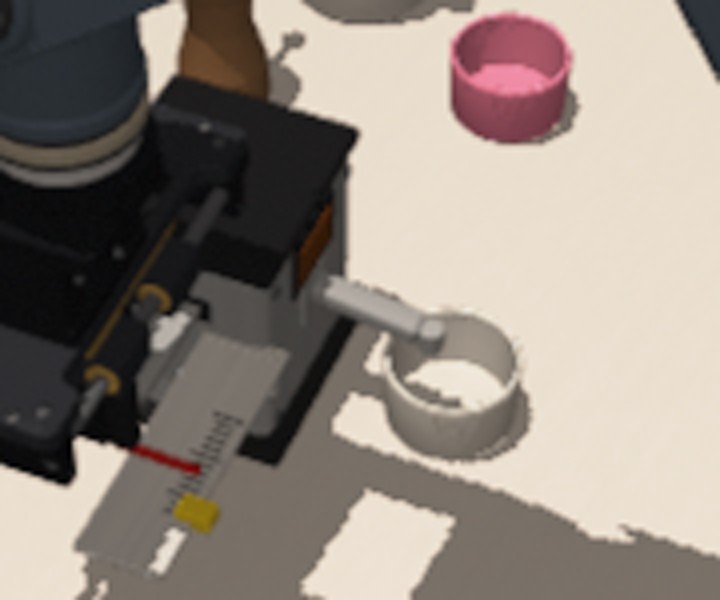

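The pull works: the pointer's tip is at crop (198,468) and the mark at (197,512). The gap along the slide is 15.4 mm in the scene view and 14.2 mm in the top view, so I'll go about 14.5 mm further.

>>> apply_moves([
  {"x": 0,"y": -5,"z": 0,"rx": 0,"ry": 0,"rz": 0,"claw": 255},
  {"x": 0,"y": -10,"z": 0,"rx": 0,"ry": 0,"rz": 0,"claw": 255},
  {"x": 0,"y": -14.5,"z": 0,"rx": 0,"ry": 0,"rz": 0,"claw": 255},
  {"x": 0,"y": -14.5,"z": 0,"rx": 0,"ry": 0,"rz": 0,"claw": 255},
  {"x": 0,"y": -14.5,"z": 0,"rx": 0,"ry": 0,"rz": 0,"claw": 255},
  {"x": 0,"y": -14.5,"z": 0,"rx": 0,"ry": 0,"rz": 0,"claw": 255},
  {"x": 0,"y": -14.5,"z": 0,"rx": 0,"ry": 0,"rz": 0,"claw": 255},
  {"x": 0,"y": -14.5,"z": 0,"rx": 0,"ry": 0,"rz": 0,"claw": 255},
])

```text
time_s: 11.3
position: [0.5724, 0.1626, 0.1351]
tcp_rot: [[0.987, 0.163, 0.001], [0.163, -0.987, -0.006], [0.0, 0.006, -1.0]]
force: [0.6, -12.4, 3.5]
opening: 0.134
grasp_force: 30.0
```

```bash
python3 m.py p2
```

```text
11.3 [0.5724 0.1626 0.1351]
scene yellow 61 px 264 273 304 312 X -0.0648 -0.0477 Y 0.1509 0.1589 0.164 plane XY -0.0575 0.158
scene red 42 px 247 266 296 303 X -0.0503 -0.0133 Y 0.1533 0.1562 0.1604 plane XY -0.0334 0.1564
top yellow 28 px 272 276 218 224 X -0.0678 -0.0496 Y 0.1489 0.1554 0.1613 plane XY -0.0598 0.1552
top red 14 px 275 278 207 217 X -0.0515 -0.0176 Y 0.1536 0.1554 0.1579 plane XY -0.0362 0.1551
wrist yellow 56 px 306 323 380 384 X -0.065 -0.0617 Y 0.1499 0.1551 0.1597 plane XY -0.0654 0.155
```

View pics/p2_scene.png

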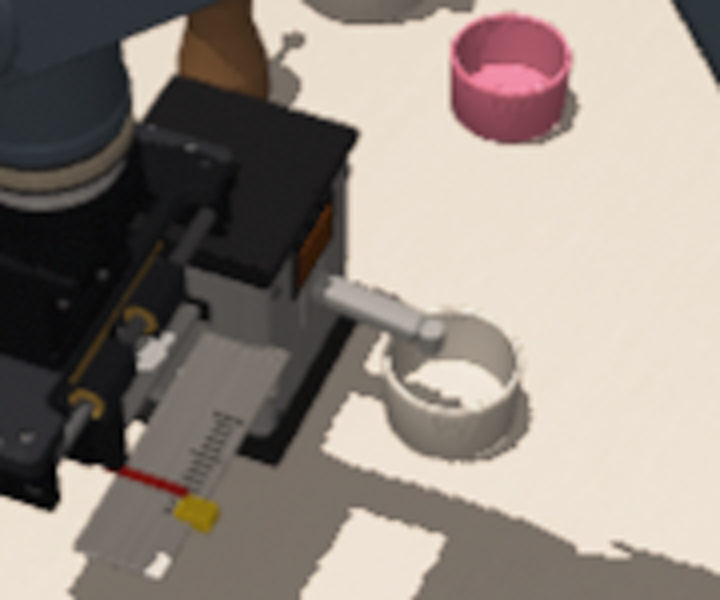

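The pointer's tip (crop 186,492) meets the mark (197,512). Along the slide the difference is 1.6 mm in the scene view and 0.1 mm in the top view. The mark and the dish haven't moved. I'll hold briefly, then hand in.

>>> apply_moves([
  {"x": 0,"y": -0.5,"z": 0,"rx": 0,"ry": 0,"rz": 0,"claw": 255},
  {"x": 0,"y": -0.5,"z": 0,"rx": 0,"ry": 0,"rz": 0,"claw": 255},
  {"x": 0,"y": -0.5,"z": 0,"rx": 0,"ry": 0,"rz": 0,"claw": 255},
  {"x": 0,"y": -0.5,"z": 0,"rx": 0,"ry": 0,"rz": 0,"claw": 255},
  {"x": 0,"y": -0.5,"z": 0,"rx": 0,"ry": 0,"rz": 0,"claw": 255},
  {"x": 0,"y": -0.5,"z": 0,"rx": 0,"ry": 0,"rz": 0,"claw": 255},
  {"x": 0,"y": -0.5,"z": 0,"rx": 0,"ry": 0,"rz": 0,"claw": 255},
])

```text
time_s: 12.32
position: [0.5724, 0.1629, 0.1351]
tcp_rot: [[0.987, 0.163, 0.001], [0.163, -0.987, -0.006], [0.0, 0.006, -1.0]]
force: [1.2, -13.0, 3.1]
opening: 0.137
grasp_force: 30.0
```

```bash
python3 -c "
from rig import *
s=read_state(); print(s['time_s'],s['position'],s['grasp_force']); print(hand_in())"
```

```text
12.325 [0.57238914 0.16292731 0.13506895] 30.0346536552388
the job is handed in; nothing more can be done
None
```

I handed the job in at 12.3 s, and no verdict came back: the ramekin stands released about 10 mm from the outlet's centre, and the fingers hold the handle at 30 N with the pointer within about 2 mm of the yellow mark.

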